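# Press the well plate down in its sprung sealing nest

### The job

Pick up the wide press block with the orange grip, set it flat and squarely on the red well plate, and press straight down until the plate's sprung carrier is fully home against its stops; keep it down for about a second. Then let the carrier come back up and leave the block standing released on the plate as a weight. Leave the narrow press with the black grip where it is.

Things in the scene. Friction and masses are not known exactly. Their poses are not given: they have to be found in the camera images.
- press_block: Hand press block: bright aluminium foot 118 x 78 x 12 mm (x, y, z) with an upright orange grip 60 (x) x 28 (y) x 60 mm standing in the middle of it, so 72 mm tall overall; a free object of about 0.34 kg standing on the bench. Origin at the centre of the flat underside; x along the long side of foot and grip, y across, z up. Pinch the grip across its 28 mm (along y) from above; the grip is free from 16 mm to 72 mm above the underside.
- strip_press: Bystander: narrow press with a grey plastic foot 110 x 32 x 12 mm and an upright black grip 60 x 24 x 60 mm, 72 mm tall, standing on the bench on the other side of the plate from the press block. Not to be used or shifted. Origin at the centre of its underside; x along the long side, z up.
- plate_top (a point): Centre of the flat top of the red 96-well plate (128 x 86 mm, white dots), which is fixed on an aluminium carrier (136 x 94 mm) sprung above a grey base (160 x 116 mm, 24 mm high, fixed to the bench). x along the long side of the plate, y across, z up. The top is 60 mm above the bench when up, and the point goes down with the carrier.
- carrier (a joint): How far the sprung carrier is pressed down, in m: 0 = up, 0.012 = fully home against its stops. It starts moving at about 6 N and reaches the stops at about 13 N in total (the block's own weight, which alone does not move it, counts towards this); it springs back up when let go. It slides straight down only and cannot tilt.
Not all that is in view belongs to the job. What is shaped like the press_block but blue is not meant.

How it is judged (in metres and radians):
On the way:
1. the block, flat and square on the red plate (centre within 15 mm, long sides within 12 degrees, tilted under 10 degrees), has pressed the carrier home (10.5 mm or more of 12) for 0.5 s (value of joint carrier above 0.0105 m and horizontal distance between press_block and plate_top below 0.015 m and angle between the x axis of press_block and the x axis of plate_top, either way round below 0.21 rad and angle between press_block's own z axis and vertical below 0.175 rad and z of press_block in the frame of plate_top below 0.006 m), for 0.5 s.
At the end, for the whole second after the job is handed in: The press block stands released and at rest on the red plate, centred within 20 mm, long sides within 15 degrees, upright within 10 degrees, with the carrier back up (pressed less than 4 mm); the narrow press is within 30 mm of where it was (value of joint carrier below 0.004 m and horizontal distance between press_block and plate_top below 0.02 m and angle between the x axis of press_block and the x axis of plate_top, either way round below 0.26 rad and angle between press_block's own z axis and vertical below 0.175 rad and z of press_block in the frame of plate_top between -0.006 and 0.006 m and linear speed of press_block below 0.02 m/s and distance of strip_press from where it was at the start of the episode below 0.03 m); the robot touches nothing.
It fails at once if the narrow press is shifted by more than 30 mm or tipped over (distance of strip_press from where it was at the start of the episode above 0.03 m or angle between strip_press's own z axis and vertical above 0.5 rad).
It also fails if it takes over 42 s, if anything falls off the work surface, if the arm or the gripper's body presses on something with over 40 N, if the wrist force passes 120 N, or if a joint passes its speed limit or range.

### The arm

A 6-joint arm with a two-finger parallel gripper is mounted at the origin on the work surface. World frame = base frame: x ahead of the robot, y to its left, z up, the work surface at z = 0. Lengths are in m, angles in degrees, forces in N, time in s.
With the tool pointing down it reaches from about 0.4 to 0.825 m from the base axis. Payload 7 kg.
Tool frame: the origin (TCP) lies midway between the tips of the shut fingers; the grasp point (between the pads) lies r.pinch_z behind it (r.pinch_z is the distance from the TCP to the grasp point, in m); z points along the fingers, y is the line along which they close (so a half turn about z gives the same grasp; the last joint's range is limited). The gripper opens to 88 mm and grips with 3 to 60 N. Pads are 19 mm wide; open, the fingers measure 130 mm over their backs; the gripper's body (78 mm by 193 mm) begins 47 mm behind the grasp point.
Start: joints at [-48.295, 20.546, 0.682, 0, -70.136, -16.507], TCP at [0.287, -0.611, 0.227] pointing down, gripper open.
Joint ranges: [-176.03, 176.03], [-82.01, 121.73], [-58.28, 71.71], [-173.87, 95.51], [-174.79, -0.11], [-173.66, 173.66]. Speed limits (degrees/s): [136.94, 136.94, 172.46, 180, 180, 180].

### API

Orientations are given as [roll, pitch, yaw] about the fixed x, y, z axes, in that order (R = Rz(yaw) Ry(pitch) Rx(roll)).
In Python, from plant import r, optics, job gives the robot as it stands.
- The arm moves only by the shell command python3 -m crank 'ROWS' [FORCE]. ROWS is JSON, a list of rows, each an object with "xyz": the shift along the tool's x, y, z in units of 30 mm (1.0 is 30 mm), a list of three; "delta_rot": the turn, a rotation vector about the tool's x, y, z in degrees, a list of three; "claw": the closure, from 0 (fully open) to 1 (shut). A call has 1 to 20 rows; each row is the pose to reach, as a shift and turn from the pose commanded when the call began, along the tool's axes at that moment; what a row does not reach only later rows make up. A row lasts 1/8 s, in which the tool goes at most 62.5 mm and 10.7 degrees, less where a joint would pass 70% of its speed; a pose out of reach is approached as far as the arm can. A call with a gripper value outside its range is refused whole. The fingers move at their own pace and stop on an object; FORCE is the grip in N (left out, the last holds). Time passes only in rows, so rows that repeat a pose let the fingers close. It gives the time, the measured TCP pose, the force, the opening and the grip force at its end, in the units of the state.
- r.get_state(): the state, without advancing time (a new reading comes with each control period).
- optics.capture(name): name is "side" or "top"; returns a dict with "img" (420x560x3 uint8, blue, green, red), "fovy" (degrees; the focal length in pixels is half the picture's height over the tangent of half this angle, whatever the lens; pixels are square), "cx", "cy" (the principal point, pixels), "eye" and "rotation" of the camera in the world. Camera axes: x right, y up, looking along -z (the intrinsics and any distortion apply to the point x, -y, -z); pixel columns grow to the right and rows downward; lengths in m; the calibration is good to about 2 mm. A picture is of the moment at which its call begins. There is no depth.
- job.close_job(): hands the job in; it is judged then, once.
The state is a dict: "time_s": time; "joints": joint angles; "qd": joint speeds; "joint_torque": joint torques, N m; "tcp_pos": TCP position; "eef_rot": TCP orientation; "contact_force": force on the tool from outside, world axes, zero at the start; "moment": the same for the moment, N m; "gripper_width": finger opening in m; "gripper_force": force on a finger pad.
Only numpy, scipy, OpenCV 4.12 (cv2) and the standard library are available. Lean on these libraries where they do the work, as an engineer would, in place of code of your own. Each camera call takes 0.05 s, during which the arm holds its last target. There are 200 camera calls.

## Working session

There is one attempt and no reset: what is moved stays moved. The work goes in short steps, Python scripts to look and compute and a shell command to move; the robot and the scene stay as the last step left them, time stands still between calls to the robot, and variables do not carry over. Pictures are saved under pics/ and viewed, at most 10 in all, crops included, and the job is handed in when it is done.

```bash
ls; mkdir -p pics; python3 - <<'E'
from plant import r,optics,job
import cv2
for n in("top","side"):
    c=optics.capture(n); cv2.imwrite(f"pics/{n}0.png",c["img"]); print({k:v for k,v in c.items() if k!="img"})
print(r.get_state(), r.pinch_z)
E
```

```text
pics
{'fovy': 54.11740574163926, 'cx': 276.1605784337968, 'cy': 208.96046870483408, 'eye': array([ 0.43024272, -0.04576054,  1.02889859]), 'rotation': array([  5.33861345,  -0.76122366, -90.99430517])}
{'fovy': 44.49877103810991, 'cx': 268.5333671068691, 'cy': 214.41476087856384, 'eye': array([0.39119591, 0.75291699, 0.80753024]), 'rotation': array([  48.11100957,   -0.52929744, -170.89449263])}
{'time_s': 0.1, 'joints': array([-4.82938808e+01,  2.05870360e+01,  6.38689704e-01, -1.77532745e-02,
       -7.01363717e+01, -1.65062988e+01]), 'qd': array([-0.01823662, -0.08068735,  0.00668525,  0.07325975, -0.08078921,
       -0.00460869]), 'joint_torque': array([-3.85595748e-03, -5.84161484e+01,  2.93750399e+01,  7.01546386e+00,
        1.02156086e-02, -6.72681563e-05]), 'tcp_pos': array([ 0.28717701, -0.61037213,  0.22571713]), 'eef_rot': array([ 1.79914031e+02, -8.07001884e-03, -1.54806218e+02]), 'contact_force': array([-0.87864687,  0.36971582, -0.50052181]), 'moment': array([0.00465055, 0.01362941, 0.02430548]), 'gripper_force': 0.0, 'gripper_width': 0.08766470437486389} 0.0188
```

View pics/top0.png

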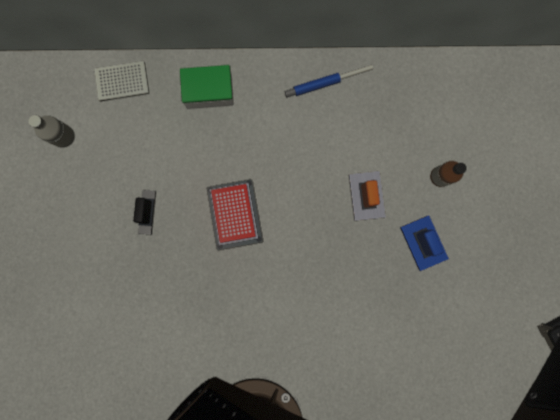

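View pics/side0.png

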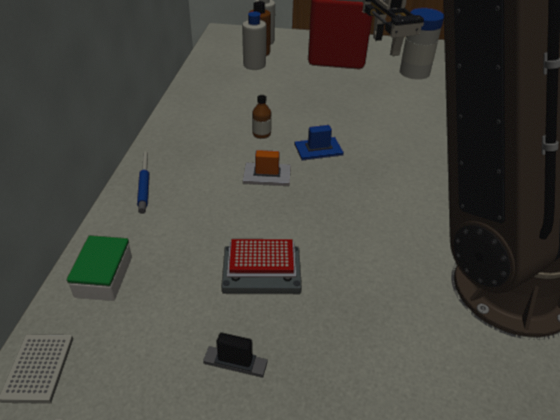

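The views show these candidates for the press block:
- Orange-grip block with a bright foot: top (366,196), side (267,165).
- Blue look-alike: top (424,243), side (319,140).
- Black narrow press: top (144,212), side (235,352).

I choose the orange one. The red plate is at top (235,213), side (262,256). The red box at side (340,30) is clutter.

```bash
cat > h.py <<'E'
import numpy as np, cv2
from scipy.spatial.transform import Rotation as R
def cam(c):
    f=c["img"].shape[0]/2/np.tan(np.radians(c["fovy"]/2)); return f,R.from_euler("xyz",c["rotation"],degrees=True).as_matrix()
def ray(c,uv,z):
    f,M=cam(c); uv=np.atleast_2d(uv).astype(float)
    d=np.c_[(uv[:,0]-c["cx"])/f,-(uv[:,1]-c["cy"])/f,-np.ones(len(uv))]@M.T
    return c["eye"]+d*((z-c["eye"][2])/d[:,2])[:,None]
def rect(c,mask,z):
    """largest blob in mask -> centre, long-axis yaw, size on plane z (mm), contour"""
    k,_=cv2.findContours(mask.astype(np.uint8),cv2.RETR_EXTERNAL,cv2.CHAIN_APPROX_NONE)
    k=max(k,key=cv2.contourArea); h=cv2.convexHull(k)[:,0]
    p=ray(c,h,z)[:,:2]; (cx,cy),(w,l),_=b=cv2.minAreaRect((p*1000).astype(np.float32))
    q=cv2.boxPoints(b); e=max(q[1]-q[0],q[2]-q[1],key=np.linalg.norm)
    return np.round([cx,cy],1),round(np.degrees(np.arctan2(e[1],e[0]))%180,1),np.round(sorted([w,l]),1),k
def hsv(c): return cv2.cvtColor(c["img"],cv2.COLOR_BGR2HSV).astype(int)
E
python3 - <<'E'
from h import *
from plant import optics
out=[]
for n,win in(("top",(340,165,390,230)),("side",(235,140,300,190))):
    c=optics.capture(n); H=hsv(c); h,s,v=H[...,0],H[...,1],H[...,2]
    red=((h<6)|(h>174))&(s>130)&(v>60); red[:150]=0; red=cv2.morphologyEx(red.astype(np.uint8),cv2.MORPH_CLOSE,np.ones((5,5)))
    org=(h>=6)&(h<18)&(s>150)&(v>60); w=np.zeros_like(org); x0,y0,x1,y1=win; w[y0:y1,x0:x1]=1
    print(n,"red",rect(c,red,.06)[:3]); 
    a=rect(c,org&w,.072);print("org",a[:3])
    g=c["img"][y0:y1,x0:x1]; print(np.median(g.reshape(-1,3),0))
    # bright foot: bluish grey vs warm bench
    im=c["img"].astype(int); foot=((im[...,0]-im[...,2]>6)|(org))&w; b=rect(c,foot,.012);print("foot",b[:3])
    d=c["img"].copy()
    cv2.drawContours(d,[b[3]],-1,(0,255,0),1)
    out.append(cv2.resize(np.hstack([c["img"][y0:y1,x0:x1],d[y0:y1,x0:x1]]),(390,390 if n=="top" else 300),interpolation=cv2.INTER_NEAREST))
out[1]=cv2.copyMakeBorder(out[1],0,90,0,0,cv2.BORDER_CONSTANT)
cv2.imwrite("pics/crop1.png",np.hstack(out))
E
```

```text
top red (array([513.3,  42.3]), np.float32(9.3), array([ 83.3, 125.6]))
org (array([ 553.9, -285.6]), np.float32(4.8), array([27. , 57.7]))
[109. 117. 118.]
foot (array([ 561.7, -300.7]), np.float32(4.8), array([28.7, 61.3]))
side red (array([511.8,  48.9]), np.float32(9.6), array([ 85.8, 125.1]))
org (array([ 547.8, -246.3]), np.float32(99.9), array([54.6, 90.1]))
[ 93. 101. 102.]
foot (array([ 560.5, -327.8]), np.float32(99.9), array([59.1, 97.5]))
```

View pics/crop1.png

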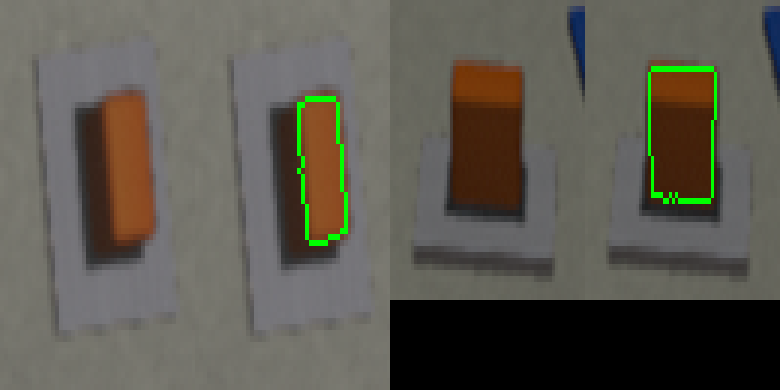

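The crop confirms the wide bright foot with the orange grip. The foot corners in the top view are about (349,175), (378,172), (384,218) and (356,221). I'll cross-check the grip centre with these and work out the first move.

```bash
cat >> h.py <<'E'
def togo(x,y,z,yaw):
    from plant import r
    s=r.get_state(); T=R.from_euler("xyz",s["eef_rot"],degrees=True)
    G=R.from_euler("xyz",[180,0,yaw],degrees=True)
    print("xyz",np.round(T.inv().apply(np.array([x,y,z])-s["tcp_pos"])/.03,3),"rot",np.round((T.inv()*G).as_rotvec(degrees=True),2),"t",s["time_s"],"F",np.round(s["contact_force"],1))
E
python3 - <<'E'
from h import *
from plant import optics
c=optics.capture("top")
p=ray(c,[(349.2,175),(378.5,172),(384.4,218),(355.9,220.8)],.012)[:,:2]*1000
print(p.mean(0),p)
togo(.554,-.286,.17,-175.2)
E
```

```text
[ 553.06631789 -288.46537343] [[ 607.66994804 -245.71756888]
 [ 614.19340833 -319.81256621]
 [ 498.10216354 -329.83615518]
 [ 492.29975165 -258.49520344]]
xyz [-12.651   6.004   1.875] rot [ 4.00e-02 -1.00e-02  2.04e+01] t 0.25 F [-0.4 -0.1 -0.6]
```

```bash
python3 -m crank '[{"xyz":[-1.5,0.7,0.2],"delta_rot":[0,0,3],"claw":0},{"xyz":[-3,1.4,0.4],"delta_rot":[0,0,6],"claw":0},{"xyz":[-4.5,2.1,0.6],"delta_rot":[0,0,9],"claw":0},{"xyz":[-6,2.8,0.8],"delta_rot":[0,0,12],"claw":0},{"xyz":[-7.5,3.6,1],"delta_rot":[0,0,15],"claw":0},{"xyz":[-9,4.3,1.2],"delta_rot":[0,0,18],"claw":0},{"xyz":[-10.5,5,1.5],"delta_rot":[0,0,20.4],"claw":0},{"xyz":[-11.8,5.6,1.8],"delta_rot":[0,0,20.4],"claw":0},{"xyz":[-12.65,6,1.88],"delta_rot":[0,0,20.4],"claw":0},{"xyz":[-12.65,6,1.88],"delta_rot":[0,0,20.4],"claw":0},{"xyz":[-12.65,6,1.88],"delta_rot":[0,0,20.4],"claw":0}]' 50; python3 - <<'E'
from h import *
from plant import optics
togo(.554,-.287,.028,-175.2)
c=optics.capture("side");cv2.imwrite("pics/s2.png",cv2.resize(c["img"][40:240,150:420],None,fx=2.8,fy=2.8))
E
```

```text
time_s: 1.62
tcp_pos: [0.5539, -0.2864, 0.1701]
eef_rot: [180.0, -0.0, -175.2]
contact_force: [0.4, -0.5, -0.4]
gripper_width: 0.0878
gripper_force: 0.0
xyz [-0.005 -0.019  4.737] rot [ 0.   -0.02  0.01] t 1.625 F [ 0.4 -0.5 -0.4]
```

View pics/s2.png

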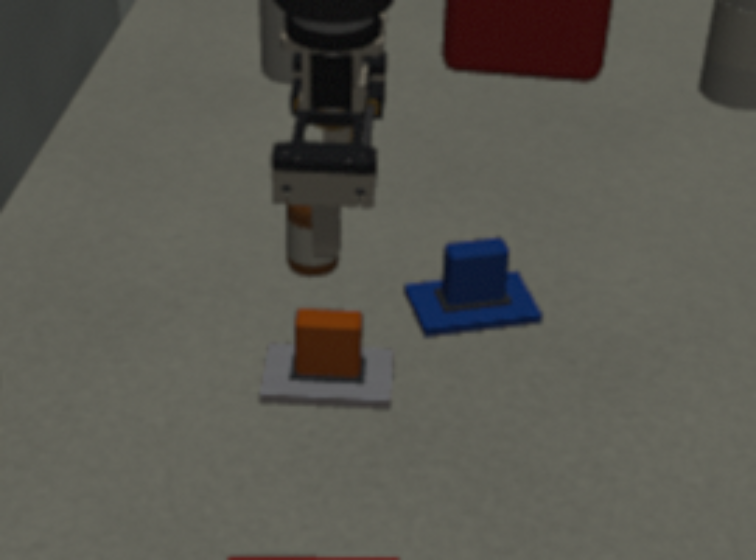

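The gripper is above the orange grip (crop 328,345) and the way down is clear. Descending and gripping.

```bash
python3 -m crank '[{"xyz":[0,0,1.2],"delta_rot":[0,0,0],"claw":0},{"xyz":[0,0,2.4],"delta_rot":[0,0,0],"claw":0},{"xyz":[0,0,3.4],"delta_rot":[0,0,0],"claw":0},{"xyz":[0,0,4.2],"delta_rot":[0,0,0],"claw":0},{"xyz":[0,0,4.73],"delta_rot":[0,0,0],"claw":0},{"xyz":[0,0,4.73],"delta_rot":[0,0,0],"claw":0},{"xyz":[0,0,4.73],"delta_rot":[0,0,0],"claw":0.6},{"xyz":[0,0,4.73],"delta_rot":[0,0,0],"claw":1},{"xyz":[0,0,4.73],"delta_rot":[0,0,0],"claw":1},{"xyz":[0,0,4.73],"delta_rot":[0,0,0],"claw":1},{"xyz":[0,0,4.73],"delta_rot":[0,0,0],"claw":1},{"xyz":[0,0,4.73],"delta_rot":[0,0,0],"claw":1},{"xyz":[0,0,4.73],"delta_rot":[0,0,0],"claw":1}]' 50
```

```text
time_s: 3.3
tcp_pos: [0.5542, -0.2865, 0.0283]
eef_rot: [-180.0, 0.0, -175.2]
contact_force: [0.0, -1.0, 0.3]
gripper_width: 0.0279
gripper_force: 50.0
```

```bash
python3 -m crank '[{"xyz":[0,0,-0.5],"delta_rot":[0,0,0],"claw":1},{"xyz":[0,0,-1.5],"delta_rot":[0,0,0],"claw":1},{"xyz":[0,0,-2.6],"delta_rot":[0,0,0],"claw":1},{"xyz":[0,0,-3.4],"delta_rot":[0,0,0],"claw":1},{"xyz":[0,0,-3.4],"delta_rot":[0,0,0],"claw":1}]' 50; python3 -c "
from h import *
togo(.513,.043,.13,-170.7)"
```

```text
time_s: 3.92
tcp_pos: [0.5552, -0.2865, 0.1327]
eef_rot: [-179.9, 0.2, -175.2]
contact_force: [0.6, -0.6, -4.6]
gripper_width: 0.0279
gripper_force: 50.0
xyz [ 0.482 11.063  0.076] rot [-0.07  0.23 -4.49] t 3.925 F [ 0.6 -0.6 -4.6]
```

```bash
python3 -m crank '[{"xyz":[0,0.5,0],"delta_rot":[0,0,0],"claw":1},{"xyz":[0,1.4,0],"delta_rot":[0,0,-0.5],"claw":1},{"xyz":[0.1,2.5,0],"delta_rot":[0,0,-1],"claw":1},{"xyz":[0.15,3.6,0],"delta_rot":[0,0,-1.5],"claw":1},{"xyz":[0.2,4.7,0],"delta_rot":[0,0,-2],"claw":1},{"xyz":[0.25,5.8,0],"delta_rot":[0,0,-2.5],"claw":1},{"xyz":[0.3,6.9,0],"delta_rot":[0,0,-3],"claw":1},{"xyz":[0.35,8,0],"delta_rot":[0,0,-3.5],"claw":1},{"xyz":[0.4,9.1,0],"delta_rot":[0,0,-4],"claw":1},{"xyz":[0.45,10.2,0],"delta_rot":[0,0,-4.5],"claw":1},{"xyz":[0.48,10.8,0],"delta_rot":[0,0,-4.5],"claw":1},{"xyz":[0.48,11.06,0],"delta_rot":[0,0,-4.5],"claw":1},{"xyz":[0.48,11.06,0],"delta_rot":[0,0,-4.5],"claw":1},{"xyz":[0.48,11.06,0],"delta_rot":[0,0,-4.5],"claw":1}]' 50; python3 - <<'E'
from h import *
from plant import optics
togo(.513,.043,.13,-170.7)
a=optics.capture("side")["img"][170:320,180:340];b=optics.capture("top")["img"][150:300,160:320]
cv2.imwrite("pics/s3.png",cv2.resize(np.hstack([a,b]),None,fx=2.5,fy=2.5,interpolation=cv2.INTER_CUBIC))
E
```

```text
time_s: 5.68
tcp_pos: [0.5119, 0.0425, 0.1301]
eef_rot: [-180.0, -0.0, -170.7]
contact_force: [0.6, 0.2, -3.9]
gripper_width: 0.0278
gripper_force: 50.0
xyz [-0.039  0.011  0.003] rot [-0.01 -0.03 -0.04] t 5.675 F [ 0.6  0.2 -3.9]
```

View pics/s3.png

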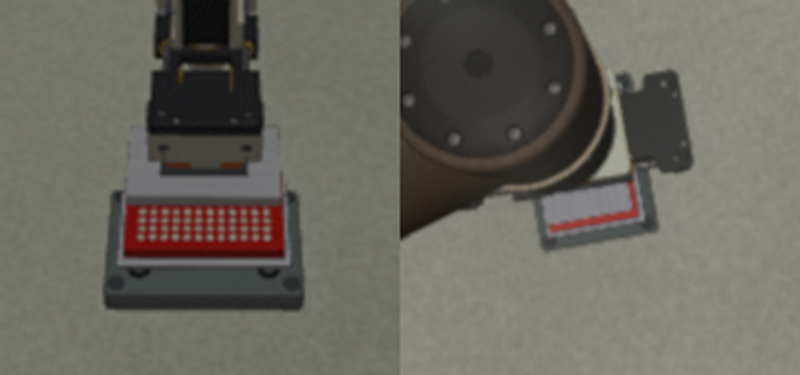

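The block is held level about 42 mm above the plate (side crop 205,165; the plate is at 205,230), and roughly square to it. I'll lower it to about 4 mm above the plate and check centring.

```bash
python3 -m crank '[{"xyz":[-0.04,0,0.5],"delta_rot":[0,0,0],"claw":1},{"xyz":[-0.04,0,0.9],"delta_rot":[0,0,0],"claw":1},{"xyz":[-0.04,0,1.25],"delta_rot":[0,0,0],"claw":1},{"xyz":[-0.04,0,1.25],"delta_rot":[0,0,0],"claw":1}]' 50; python3 - <<'E'
from h import *
from plant import optics
togo(.513,.043,.0883,-170.7)
a=optics.capture("side")["img"][200:300,210:310];b=optics.capture("top")["img"][165:265,190:290]
cv2.imwrite("pics/s4.png",cv2.resize(np.hstack([a,b]),None,fx=4,fy=4,interpolation=cv2.INTER_CUBIC))
E
```

```text
time_s: 6.28
tcp_pos: [0.5124, 0.0429, 0.0914]
eef_rot: [-180.0, -0.1, -170.7]
contact_force: [-0.7, 0.3, -3.9]
gripper_width: 0.0277
gripper_force: 50.0
xyz [-0.021 -0.001  0.105] rot [-0.04 -0.14 -0.01] t 6.275 F [-0.7  0.3 -3.9]
```

View pics/s4.png

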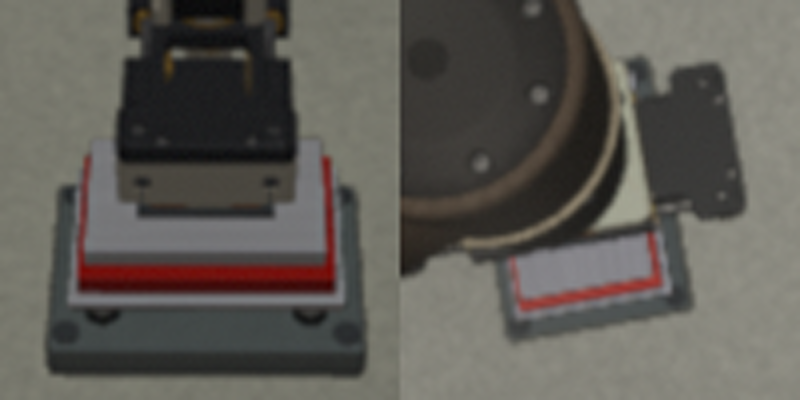

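The block is aligned on the plate: the red margins are even in both views (side crop x≈80 and 330; top crop x≈515 and 655). Pressing gradually.

```bash
python3 -m crank '[{"xyz":[0,0,0.08],"delta_rot":[0,0,0],"claw":1},{"xyz":[0,0,0.16],"delta_rot":[0,0,0],"claw":1},{"xyz":[0,0,0.24],"delta_rot":[0,0,0],"claw":1},{"xyz":[0,0,0.32],"delta_rot":[0,0,0],"claw":1},{"xyz":[0,0,0.4],"delta_rot":[0,0,0],"claw":1},{"xyz":[0,0,0.46],"delta_rot":[0,0,0],"claw":1},{"xyz":[0,0,0.5],"delta_rot":[0,0,0],"claw":1},{"xyz":[0,0,0.5],"delta_rot":[0,0,0],"claw":1},{"xyz":[0,0,0.5],"delta_rot":[0,0,0],"claw":1}]' 55; python3 -c "
from h import *
togo(.513,.043,.0763,-170.7)"
```

```text
time_s: 7.5
tcp_pos: [0.5135, 0.0435, 0.0785]
eef_rot: [180.0, 0.1, -170.7]
contact_force: [-3.2, 0.3, 7.3]
gripper_width: 0.028
gripper_force: 55.0
xyz [ 0.019 -0.012  0.072] rot [0.   0.05 0.01] t 7.5 F [-3.2  0.3  7.3]
```

```bash
python3 -m crank '[{"xyz":[0,0,0.04],"delta_rot":[0,0,0],"claw":1},{"xyz":[0,0,0.08],"delta_rot":[0,0,0],"claw":1},{"xyz":[0,0,0.12],"delta_rot":[0,0,0],"claw":1},{"xyz":[0,0,0.12],"delta_rot":[0,0,0],"claw":1},{"xyz":[0,0,0.12],"delta_rot":[0,0,0],"claw":1}]' 55; python3 -m crank '[{"xyz":[0,0,0.05],"delta_rot":[0,0,0],"claw":1},{"xyz":[0,0,0.1],"delta_rot":[0,0,0],"claw":1},{"xyz":[0,0,0.1],"delta_rot":[0,0,0],"claw":1},{"xyz":[0,0,0.1],"delta_rot":[0,0,0],"claw":1},{"xyz":[0,0,0.1],"delta_rot":[0,0,0],"claw":1}]' 55
```

```text
time_s: 8.12
tcp_pos: [0.5136, 0.0435, 0.0762]
eef_rot: [-180.0, 0.1, -170.7]
contact_force: [-9.2, 2.1, 22.2]
gripper_width: 0.0281
gripper_force: 55.0
time_s: 8.75
tcp_pos: [0.5138, 0.0435, 0.076]
eef_rot: [-180.0, 0.2, -170.6]
contact_force: [-21.3, 2.2, 52.2]
gripper_width: 0.0276
gripper_force: 55.0
```

The force rises steeply while the tool stalls at 12 mm of travel, so the carrier is on its stops. I'll hold with less force for about a second.

```bash
python3 -m crank '[{"xyz":[0,0,-0.06],"delta_rot":[0,0,0],"claw":1},{"xyz":[0,0,-0.06],"delta_rot":[0,0,0],"claw":1},{"xyz":[0,0,-0.06],"delta_rot":[0,0,0],"claw":1},{"xyz":[0,0,-0.06],"delta_rot":[0,0,0],"claw":1},{"xyz":[0,0,-0.06],"delta_rot":[0,0,0],"claw":1},{"xyz":[0,0,-0.06],"delta_rot":[0,0,0],"claw":1},{"xyz":[0,0,-0.06],"delta_rot":[0,0,0],"claw":1},{"xyz":[0,0,-0.06],"delta_rot":[0,0,0],"claw":1},{"xyz":[0,0,-0.06],"delta_rot":[0,0,0],"claw":1}]' 55; python3 - <<'E'
from h import *
from plant import optics
togo(.513,.043,.0883,-170.7)
a=optics.capture("side")["img"][200:300,210:310];b=optics.capture("top")["img"][165:265,190:290]
cv2.imwrite("pics/s5.png",cv2.resize(np.hstack([a,b]),None,fx=4,fy=4,interpolation=cv2.INTER_CUBIC))
E
```

```text
time_s: 9.88
tcp_pos: [0.5137, 0.0435, 0.0761]
eef_rot: [-180.0, 0.1, -170.6]
contact_force: [-13.6, 2.7, 33.2]
gripper_width: 0.0277
gripper_force: 55.0
xyz [ 0.024 -0.012 -0.407] rot [-0.01  0.12  0.07] t 9.875 F [-13.6   2.7  33.2]
```

View pics/s5.png

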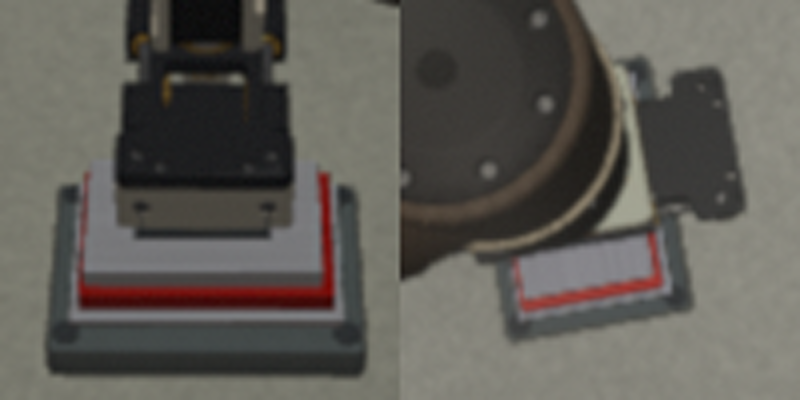

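The carrier is fully down and level against the base, with the block flat on it (side crop 205,290). Letting it rise.

```bash
python3 -m crank '[{"xyz":[0,0,-0.1],"delta_rot":[0,0,0],"claw":1},{"xyz":[0,0,-0.2],"delta_rot":[0,0,0],"claw":1},{"xyz":[0,0,-0.3],"delta_rot":[0,0,0],"claw":1},{"xyz":[0,0,-0.4],"delta_rot":[0,0,0],"claw":1},{"xyz":[0,0,-0.5],"delta_rot":[0,0,0],"claw":1},{"xyz":[0,0,-0.55],"delta_rot":[0,0,0],"claw":1},{"xyz":[0,0,-0.55],"delta_rot":[0,0,0],"claw":1},{"xyz":[0,0,-0.55],"delta_rot":[0,0,0],"claw":1}]' 55
```

```text
time_s: 10.98
tcp_pos: [0.5129, 0.0431, 0.089]
eef_rot: [-180.0, -0.0, -170.7]
contact_force: [-0.2, 0.4, -3.8]
gripper_width: 0.0276
gripper_force: 55.0
```

```bash
python3 -m crank '[{"xyz":[0,0,0.03],"delta_rot":[0,0,0],"claw":1},{"xyz":[0,0,0.04],"delta_rot":[0,0,0],"claw":1},{"xyz":[0,0,0.04],"delta_rot":[0,0,0],"claw":1}]' 20; python3 -m crank '[{"xyz":[0,0,0.04],"delta_rot":[0,0,0],"claw":0.6},{"xyz":[0,0,0.04],"delta_rot":[0,0,0],"claw":0.5},{"xyz":[0,0,0.04],"delta_rot":[0,0,0],"claw":0.3},{"xyz":[0,0,0.04],"delta_rot":[0,0,0],"claw":0.1},{"xyz":[0,0,0.04],"delta_rot":[0,0,0],"claw":0},{"xyz":[0,0,0.04],"delta_rot":[0,0,0],"claw":0},{"xyz":[0,0,0.04],"delta_rot":[0,0,0],"claw":0},{"xyz":[0,0,0.04],"delta_rot":[0,0,0],"claw":0}]'
```

```text
time_s: 11.35
tcp_pos: [0.5131, 0.0433, 0.0883]
eef_rot: [-180.0, -0.0, -170.7]
contact_force: [-1.2, 0.3, -1.2]
gripper_width: 0.0279
gripper_force: 20.0
time_s: 12.35
tcp_pos: [0.5132, 0.0433, 0.087]
eef_rot: [-180.0, -0.0, -170.7]
contact_force: [0.1, -0.2, -0.4]
gripper_width: 0.0873
gripper_force: 0.0
```

```bash
python3 -m crank '[{"xyz":[0,0,-0.4],"delta_rot":[0,0,0],"claw":0},{"xyz":[0,0,-1.2],"delta_rot":[0,0,0],"claw":0},{"xyz":[0,0,-2.2],"delta_rot":[0,0,0],"claw":0},{"xyz":[0,0,-3.2],"delta_rot":[0,0,0],"claw":0},{"xyz":[0,0,-4.2],"delta_rot":[0,0,0],"claw":0},{"xyz":[0,-1,-4.5],"delta_rot":[0,0,0],"claw":0},{"xyz":[0,-2.2,-4.5],"delta_rot":[0,0,0],"claw":0},{"xyz":[0,-3.6,-4.5],"delta_rot":[0,0,0],"claw":0},{"xyz":[0,-5,-4.5],"delta_rot":[0,0,0],"claw":0},{"xyz":[0,-6.4,-4.5],"delta_rot":[0,0,0],"claw":0},{"xyz":[0,-7.5,-4.5],"delta_rot":[0,0,0],"claw":0},{"xyz":[0,-8,-4.5],"delta_rot":[0,0,0],"claw":0},{"xyz":[0,-8,-4.5],"delta_rot":[0,0,0],"claw":0},{"xyz":[0,-8,-4.5],"delta_rot":[0,0,0],"claw":0}]'; python3 - <<'E'
from h import *
from plant import optics
a=optics.capture("side")["img"][170:290,200:320];c=optics.capture("top");b=c["img"][150:270,180:300]
H=hsv(c);h,s,v=H[...,0],H[...,1],H[...,2]
m=(h>=6)&(h<18)&(s>150)&(v>60);m[:,300:]=0;m[:150]=0;m[270:]=0
print(rect(c,m,.132)[:3])
cv2.imwrite("pics/s6.png",cv2.resize(np.hstack([a,b]),None,fx=3.3,fy=3.3,interpolation=cv2.INTER_CUBIC))
E
```

```text
time_s: 14.1
tcp_pos: [0.5519, -0.1929, 0.2223]
eef_rot: [180.0, 0.0, -170.7]
contact_force: [0.3, 0.2, 0.1]
gripper_width: 0.0876
gripper_force: 0.0Traceback (most recent call last):
  File "<stdin>", line 6, in <module>
  File "h.py", line 12, in rect
    k=max(k,key=cv2.contourArea); h=cv2.convexHull(k)[:,0]
ValueError: max() iterable argument is empty
```

```bash
python3 - <<'E'
from h import *
from plant import optics
a=optics.capture("side")["img"];c=optics.capture("top");b=c["img"]
cv2.imwrite("pics/s6.png",cv2.resize(np.hstack([a[130:330,150:350],b[110:310,130:330]]),None,fx=2,fy=2))
E
```

```text
(no output)
```

View pics/s6.png

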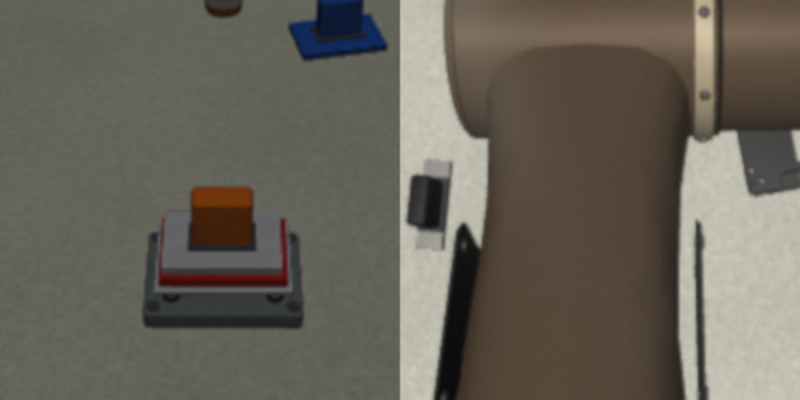

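The side view shows the block standing flat, square and released on the raised plate (crop 222,240), with even red margins. The narrow press is untouched (crop 430,203), and the gripper is clear. Handing in.

```bash
python3 -c "
from plant import job
print(job.close_job())"
```

```text
the job is handed in; nothing more can be done
None
```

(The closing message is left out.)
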